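# Start the sander behind a working dust box

## Robot

A 6-joint arm with a two-finger parallel gripper is mounted at the origin on the work surface. World frame = base frame: x ahead of the robot, y to its left, z up, the work surface at z = 0. Lengths are in m, angles in rad, forces in N, time in s.
With the tool pointing down it reaches from about 0.375 to 0.9 m from the base axis. Payload 3.1 kg.
Tool frame: the origin (TCP) lies midway between the tips of the shut fingers; the grasp point (between the pads) lies 19 mm behind it (manip.hold_point_z is the distance from the TCP to the grasp point, in m); x points along the fingers, y is the direction in which the jaws open and shut, and the axes are right-handed (so a half turn about x gives the same grasp; the last joint's range is limited). The gripper opens to 85 mm and grips with 20 to 120 N. Pads are 22 mm wide; open, the fingers measure 114 mm over their backs; the gripper's body (76 mm by 85 mm) begins 54 mm behind the grasp point. The pads swing forward as they close: fully open they stand 13 mm farther back than shut.
Start: joints at [1.077, 0.527, 1.433, -0, 1.181, -0.178], TCP at [0.194, 0.594, 0.231] pointing down, gripper open.
Joint ranges: [-3.08, 3.08], [-0.75, 2.2], [0.22, 2.44], [-1.43, 4.57], [0, 2.65], [-2.85, 2.85]. Speed limits (rad/s): [2.79, 2.79, 3.14, 3.14, 3.14, 3.14].

## Interface

Orientations are given as a unit quaternion [x, y, z, w].
In Python, from station import manip, snapshot gives the robot as it stands.
- The arm moves only by the tool play_rows, never from a script. Its argument "series" is a list of rows, each a list of 4 numbers: the shift along the tool's x, y, z in m, then the turn about the tool's x in degrees. In form: [[tx, ty, tz, spin], ...]. A call has 1 to 20 rows; each row is the pose to reach, as a shift and turn from the pose measured when the call began, along the tool's axes at that moment; what a row does not reach only later rows make up. A row lasts 1/10 s, in which the tool goes at most 50 mm and 8.59 degrees, less where a joint would pass 70% of its speed; a pose out of reach is approached as far as the arm can. A call with a gripper value outside its range is refused whole. "claw" is the opening in per cent of the stroke, from 0 (shut) to 100 (fully open), set as the call begins (left out, the last holds). The fingers move at their own pace and stop on an object; "force" is the grip in N (left out, the last holds). Time passes only in rows, so rows that repeat a pose let the fingers close. It gives the time, the measured TCP pose, the force and the opening at its end, in the units of the state.
- manip.sense(): the state, without advancing time (a new reading comes with each control period).
- snapshot(name): name is "scene" or "top"; returns a dict with "image" (480x640x3 uint8, blue, green, red), "depth" (480x640 float32, m along the optical axis (not along the pixel's ray), 0 where there is no reading), "fov_y" (degrees; the focal length in pixels is half the picture's height over the tangent of half this angle, whatever the lens; pixels are square), "cx", "cy" (the principal point, pixels), "R" (3x3) and "t" (3): a world point X has camera coordinates R X + t. Camera axes: x right, y down, z forward; pixel columns grow to the right and rows downward; lengths in m; the calibration is good to about 2 mm. A picture is of the moment at which its call begins.
- manip.sign_off(): hands the job in, once; it reports no verdict.
The state is a dict: "t": time; "q": joint angles; "qd": joint speeds; "tau": joint torques, N m; "tcp_pos": TCP position; "tool_rot": TCP orientation; "force": force on the tool from outside, world axes, zero at the start; "ft_torque": the same for the moment, N m; "finger_gap": opening from 0.0 (shut) to 1.0 (fully open).
Only numpy, scipy, OpenCV 4.12 (cv2) and the standard library are available. Lean on these libraries where they do the work, as an engineer would, in place of code of your own. Each camera call takes 0.05 s, during which the arm holds its last target.

## Task

Get the bench ready for sanding: push the blue dust drawer of the grey downdraft box fully shut, then press the far, white-marked end of the blue fan rocker until it is fully over to on, and then press the green button on the control box all the way in and let it come back out. Do it in that order with closed fingers, only touching and pushing; do not press the yellow rocker or the red and black buttons, and leave the tools and other loose things where they are.

Things in the scene. Friction and masses are not known exactly. Their poses are not given: they have to be found in the camera images.
- downdraft: Low grey steel downdraft box fixed to the bench, 240 (its x, depth) x 280 (its y, width) x 75 mm high, dark grille on top. Origin at the centre of its underside; +x points from its front (drawer side, towards the robot) to its back. Its place and yaw vary.
- drawer (a joint): Opening of the blue dust drawer in the front of the downdraft box, m: 0 = fully shut, grows as it slides out along the box's -x (starts 0.03 to 0.06 open, stop at 0.1). Slides stiffly, about 3 to 5 N at a slow push, stays where left and does not spring back.
- drawer_front (a point): Centre of the flat outer face of the drawer front, 34 mm above the bench. The front panel is 208 wide x 52 high x 12 mm thick, its top edge 60 mm above the bench; it has no handle (the dark strip is flat). Moves with the drawer; shut, this face is 132 mm in front of the box's centre. Frame axes as the downdraft box's: push along +x.
- fan_base: Black base of the BLUE fan rocker, 76 (x) x 42 (y) x 8 mm high, fixed on the front strip of the box top, centre 78 mm in front of the box's centre and 65 mm to its left or right (fan and lamp places may be swapped). Origin: centre of its underside, 75 mm above the bench. Axes as the box's. The rocker, 60 (x) x 28 (y) mm, pivots about the base's y axis 14 mm above this origin.
- fan (a joint): Tilt of the blue rocker, rad: 0 = off (near end down, far end up), 0.4 = on (far end down). It turns stiffly (about 4 N at the far end), has no spring and stays where it is left, so it must be pushed right down to its stop.
- fan_on_end (a point): Point to press on the blue rocker: on its top face near the far end (+x of the box), at the white mark; 18 mm beyond the pivot and 28 mm above the base's underside when off, 22 mm beyond and 20 mm above when on. The rocker is a shallow V, 0.4 rad between its halves: the half that is down lies level. The base beside it is 8 mm high.
- lamp_base: Black base of the YELLOW lamp rocker, of the same size and form, in the other place on the front strip. To be left off.
- lamp (a joint): Tilt of the yellow rocker, rad, 0 = off; to be left off.
- panel: White sander control box fixed to the bench, 100 (x) x 210 (y) x 50 mm high, three push buttons in a row along its y, 65 mm apart, in an order that varies. Origin: centre of the underside. Its place and yaw vary.
- start (a joint): Depth of the GREEN start button, m: 0 = out, 0.006 = fully in. Sprung, fully in takes 5 N; it comes back by itself.
- start_top (a point): Centre of the top face of the green button, 30 mm in diameter; press straight down.
- stop (a joint): Depth of the RED stop button, m, 0 = out, 0.006 = in; not to be pressed.
- reverse (a joint): Depth of the BLACK reverse button, m, 0 = out, 0.006 = in; not to be pressed.
- foot_cast: White plaster cast of a foot, about 180 (its y) x 56 x 90 mm high, loose on the grille at the back of the box top. Origin: centre of its underside.
- sanding_block: Cork sanding block 55 x 35 x 28 mm, loose on the grille. Origin: centre of underside.
- screwdriver: Screwdriver with red handle lying on the bench at the left, along its x.
- tape: Roll of white tape lying flat, 72 mm in diameter, 24 mm high. Origin: centre of underside.
- glue_jar: Amber glue jar, 64 mm in diameter, 85 mm high. Origin: centre of underside.
- wrench: Steel wrench, 180 mm long, lying on the bench behind the control box, along its x.
- rivet_cup: Blue plastic cup, 70 mm in diameter, 70 mm high. Origin: centre of underside.

How it is judged:
On the way, in this order (a step that is already met when the one before it is completed fails the run):
1. the dust drawer is fully shut (value of joint drawer below 0.004 m), for 0.1 s.
2. the blue fan rocker is fully over to on (value of joint fan above 0.33 rad), for 0.1 s.
3. the green button is pressed in (value of joint start above 0.0045 m), for 0.05 s.
At the end, for the whole second after the job is handed in: The drawer is shut to within 6 mm, the blue rocker is fully over to on (above 0.33 rad), the yellow rocker is off, all three buttons are out again (within 2 mm) and no loose thing is more than 25 mm from where it stood (value of joint drawer below 0.006 m and value of joint fan above 0.33 rad and value of joint lamp below 0.1 rad and value of joint each of start, stop, reverse below 0.002 m and not (distance of any of foot_cast, sanding_block, screwdriver, tape, glue_jar, wrench, rivet_cup from where it was at the start of the episode above 0.025 m)); the robot touches nothing.
It fails at once if the fan is switched on while the drawer is still open (more than 8 mm) (value of joint fan above 0.2 rad and value of joint drawer above 0.008 m).
It fails at once if the green button is pressed before the drawer is shut and the fan is on (value of joint start above 0.003 m and (value of joint drawer above 0.008 m or value of joint fan below 0.2 rad)).
It fails at once if the drawer is pulled farther out instead of pushed (more than 70 mm open) (value of joint drawer above 0.07 m).
It fails at once if the yellow rocker is pressed over, or the red or the black button is pressed (value of joint lamp above 0.2 rad or value of joint any of stop, reverse above 0.003 m).
It fails at once if a loose thing is moved by more than 25 mm or lifted (distance of any of foot_cast, sanding_block, screwdriver, tape, glue_jar, wrench, rivet_cup from where it was at the start of the episode above 0.025 m).
It also fails if it takes over 48 s, if anything falls off the work surface, if the arm or the gripper's body presses on something with over 40 N, if the wrist force passes 120 N, or if a joint passes its speed limit or range.

## Working session

There is one attempt and no reset: what is moved stays moved. The work goes in short steps, Python scripts to look and compute and a tool call to move; the robot and the scene stay as the last step left them, time stands still between calls to the robot, and variables do not carry over. Pictures are saved under pics/ and viewed, and the job is handed in when it is done.

Besides the shell and the picture viewer there is one more tool, called as a command line: name --pt "numbers of a row" for each row, then --argument value for the rest. play_rows: Moves the arm, as the interface text tells. Its arguments: {"type":"object","properties":{"series":{"type":"array","items":{"type":"array","items":{"type":"number"}}},"claw":{"type":"number"},"force":{"type":"number"}},"required":["series"]}

```bash
ls; mkdir -p pics
python3 - <<'E'
from station import manip, snapshot
import cv2,numpy as np
for n in("scene","top"):
    s=snapshot(n); cv2.imwrite(f"pics/{n}0.png",s["image"]); np.savez(f"{n}0.npz",**s)
    print(n,s["fov_y"],s["cx"],s["cy"],s["R"],s["t"])
print(manip.sense())
E
```

```text
pics
scene 54.89162942068276 315.51321225250103 234.85201150955322 [[-0.4919355   0.87059212  0.00829601]
 [ 0.58456791  0.33734653 -0.73788731]
 [-0.64519751 -0.35814338 -0.67487295]] [ 0.24761582 -0.29177351  1.62458151]
top 48.5939754631247 323.69364649328725 237.27371713007435 [[ 0.00964512 -0.99991557  0.00870805]
 [-0.99174435 -0.01067915 -0.12778537]
 [ 0.12786757 -0.00740365 -0.99176362]] [0.05420694 0.56552516 1.11114025]
{'t': 0.1, 'q': array([ 1.07647358e+00,  5.28380162e-01,  1.43378911e+00,  8.05963680e-06,
        1.18140203e+00, -1.78523203e-01]), 'qd': array([ 7.44460304e-04, -4.44210817e-04, -4.45372546e-03, -1.26813776e-03,
       -1.48827793e-03, -4.94852252e-05]), 'tau': array([-2.84672242e-04, -4.43305242e+01, -1.78586537e+01, -2.28119907e-04,
        3.89599329e-03,  9.15060070e-06]), 'tcp_pos': array([0.19378005, 0.59351555, 0.23042245]), 'tool_rot': array([ 0.11053016,  0.69854308, -0.11184911,  0.69807624]), 'force': array([-0.33225544,  0.65870816, -0.62077738]), 'ft_torque': array([-0.00969423, -0.01136928,  0.02089286]), 'finger_gap': 1.006768732884101}
```

View pics/scene0.png

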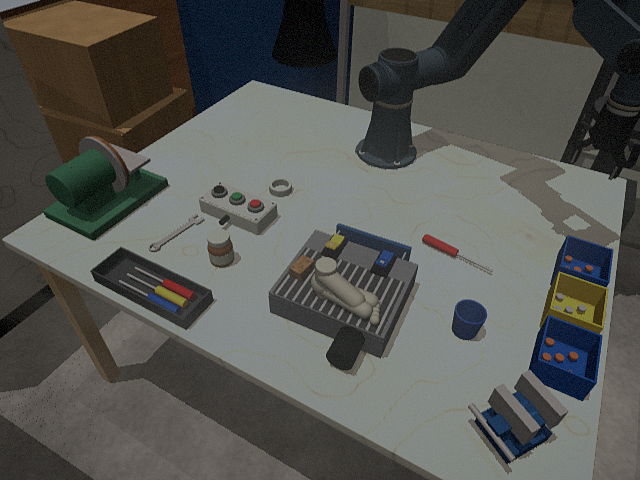

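View pics/top0.png

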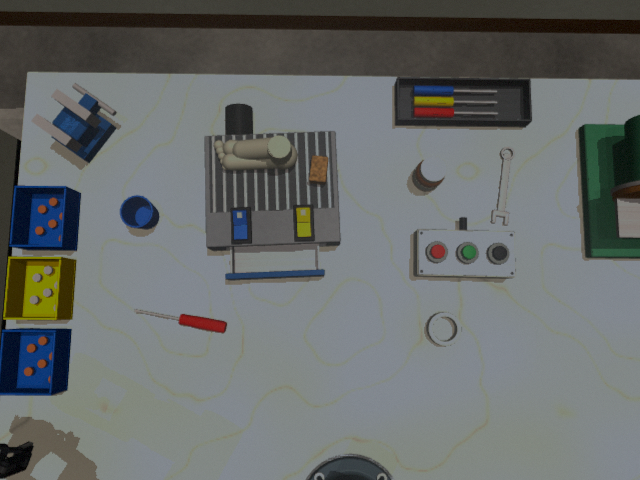

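The top view shows the drawer's blue edge at about (275,274), the blue rocker at (241,225), the yellow one at (304,222), and the red, green and black buttons at (437,252), (467,252) and (499,253). The screwdriver is at (185,320), to the left of the drawer. Next I'll measure these.

```bash
cat > h.py <<'E'
import numpy as np,cv2
def load(n): return dict(np.load(n,allow_pickle=True))
def ray(s,u,v,z):
    f=240/np.tan(np.radians(float(s["fov_y"]))/2)
    d=np.array([(u-s["cx"])/f,(v-s["cy"])/f,1.]); R=s["R"];t=s["t"]
    o=-R.T@t; w=R.T@d; return o+w*(z-o[2])/w[2]
def dep(s,u,v):
    f=240/np.tan(np.radians(float(s["fov_y"]))/2); z=float(s["depth"][int(round(v)),int(round(u))])
    return s["R"].T@(np.array([(u-s["cx"])/f*z,(v-s["cy"])/f*z,z])-s["t"])
E
cat > m.py <<'E'
import sys
from h import *
np.set_printoptions(precision=4,suppress=True)
tag=sys.argv[1] if len(sys.argv)>1 else "0"
boxes={"top":dict(drawer=(215,262,335,290,'b',.06),fan=(225,200,258,247,'b',.095),lamp=(290,200,320,247,'y',.095),green=(450,238,485,268,'g',.06),red=(420,238,452,268,'r',.06)),
"scene":dict(drawer=(325,215,420,270,'b',.06),fan=(365,245,405,280,'b',.095),lamp=(320,228,352,260,'y',.095),green=(225,188,248,210,'g',.06),red=(245,195,268,215,'r',.06))}
rng={'b':((95,90,30),(125,255,255)),'y':((20,110,50),(35,255,255)),'g':((45,80,30),(85,255,255)),'r':((0,110,50),(8,255,255))}
for n in boxes:
    s=load(f"{n}{tag}.npz"); hsv=cv2.cvtColor(s["image"],cv2.COLOR_BGR2HSV)
    for k,(a,b,c,d,col,z) in boxes[n].items():
        m=cv2.inRange(hsv[b:d,a:c],*map(np.array,rng[col]))
        if col=='r': m|=cv2.inRange(hsv[b:d,a:c],np.array((172,110,50)),np.array((180,255,255)))
        cs,_=cv2.findContours(m,cv2.RETR_EXTERNAL,cv2.CHAIN_APPROX_NONE)
        if not cs: print(n,k,"none"); continue
        cn=max(cs,key=cv2.contourArea)+np.array([a,b]); r=cv2.minAreaRect(cn)
        u,v=r[0]; pts=cv2.boxPoints(r)
        print(n,k,"px",np.array(r[0]),np.array(r[1]),"ray",ray(s,u,v,z),"dep",dep(s,u,v))
        print("    corners",[np.round(ray(s,*p,z)[:2],3).tolist() for p in pts])
E
python3 m.py
python3 - <<'E'
import cv2,numpy as np
a=cv2.imread('pics/top0.png')
c=np.hstack([cv2.resize(a[190:290,200:345],None,fx=4,fy=4,interpolation=3)])
cv2.imwrite('pics/c1.png',c)
a=cv2.imread('pics/scene0.png')
cv2.imwrite('pics/c2.png',cv2.resize(a[180:330,190:430],None,fx=3.2,fy=3.2,interpolation=3))
E
```

```text
top drawer px [274.4991 273.979 ] [ 5.4599 97.2513] ray [0.4833 0.1623 0.06  ] dep [0.4832 0.1621 0.0627]
    corners [[0.484, 0.264], [0.494, 0.061], [0.483, 0.06], [0.472, 0.263]]
top fan px [239.93   224.3794] [29.5673 14.4094] ray [0.5821 0.2324 0.095 ] dep [0.5821 0.2323 0.0955]
    corners [[0.612, 0.25], [0.614, 0.22], [0.553, 0.215], [0.551, 0.244]]
top lamp px [303.  221.5] [29. 14.] ray [0.5895 0.1032 0.095 ] dep [0.5904 0.1034 0.0895]
    corners [[0.62, 0.118], [0.62, 0.089], [0.56, 0.088], [0.559, 0.117]]
top green px [468.5 251.5] [13. 13.] ray [ 0.5349 -0.2457  0.06  ] dep [ 0.5336 -0.2423  0.0723]
    corners [[0.549, -0.232], [0.549, -0.26], [0.521, -0.259], [0.521, -0.232]]
top red px [437.5 251. ] [12. 13.] ray [ 0.5352 -0.1802  0.06  ] dep [ 0.5337 -0.1768  0.075 ]
    corners [[0.548, -0.167], [0.548, -0.194], [0.523, -0.194], [0.522, -0.166]]
scene drawer px [384.2307 258.1538] [12.2034 18.8598] ray [0.5468 0.2208 0.06  ] dep [0.5782 0.2304 0.0923]
    corners [[0.574, 0.205], [0.509, 0.205], [0.519, 0.237], [0.583, 0.236]]
scene fan px [384.2307 258.1538] [12.2034 18.8598] ray [0.5807 0.2312 0.095 ] dep [0.5782 0.2304 0.0923]
    corners [[0.607, 0.216], [0.545, 0.216], [0.554, 0.247], [0.615, 0.245]]
scene lamp px [334.4602 241.4027] [10.8183 19.3788] ray [0.5885 0.1011 0.095 ] dep [0.5908 0.1022 0.0975]
    corners [[0.613, 0.085], [0.55, 0.087], [0.563, 0.117], [0.625, 0.114]]
scene green px [236.5 196. ] [9. 6.] ray [ 0.5269 -0.2492  0.06  ] dep [ 0.5385 -0.2389  0.0717]
    corners [[0.545, -0.252], [0.522, -0.269], [0.509, -0.246], [0.532, -0.23]]
scene red px [254.5 203.5] [7. 9.] ray [ 0.5294 -0.1843  0.06  ] dep [ 0.5427 -0.1736  0.0735]
    corners [[0.523, -0.205], [0.51, -0.182], [0.536, -0.164], [0.549, -0.186]]
```

View pics/c1.png

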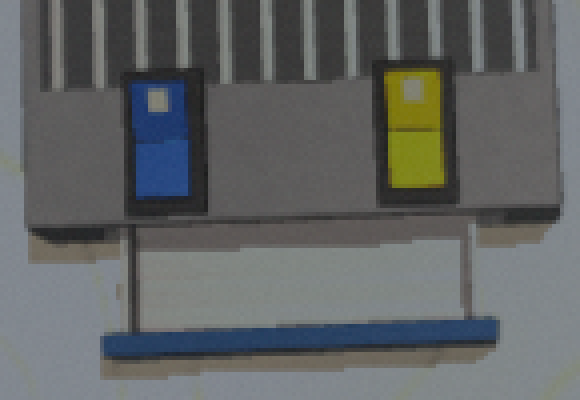

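View pics/c2.png

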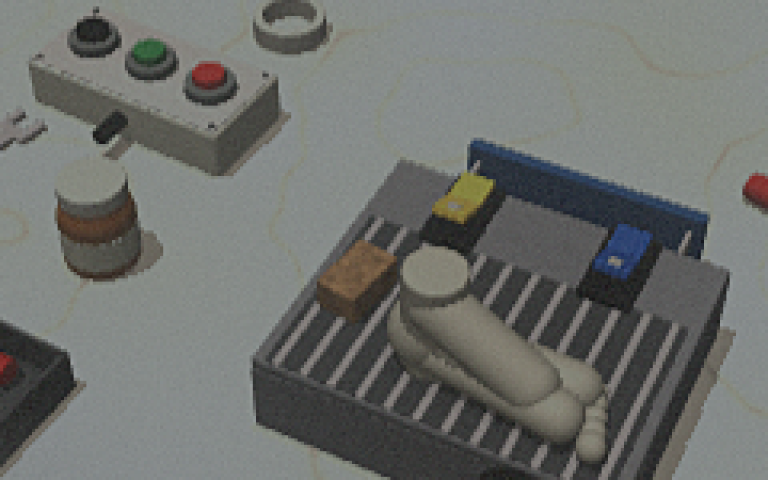

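```bash
cat >> h.py <<'E'
from scipy.spatial.transform import Rotation as Ro
YAW=0.055
def shift(targets, psi=None):
    from station import manip
    s=manip.sense(); R=Ro.from_quat(s["tool_rot"]).as_matrix()
    print("t",s["t"],"tcp",np.round(s["tcp_pos"],4),"F",np.round(s["force"],2),"gap",round(s["finger_gap"],3)); print(np.round(R,3))
    for t in targets: print(t,"->",np.round(R.T@(np.array(t)-s["tcp_pos"]),4))
    return s,R
E
python3 - <<'E'
from h import *
s=load("top0.npz"); print(ray(s,239.5,214.7,.103), ray(s,468.5,251.5,.072),ray(s,498.5,252.5,.072),ray(s,437.5,251,.072))
for p in((239.5,214.7),(468,252),(475,262)):print(dep(s,*p))
c=load("scene0.npz");print(ray(c,236.5,196,.072))
_,R=shift([(.43,.162,.2),(.43,.162,.045)])
# tool z horizontal heading vs box x
for k in (2,1): print(np.degrees(np.arctan2(R[1,k],R[0,k])))
E
```

```text
[0.60087329 0.23261114 0.103     ] [ 0.53362013 -0.24232639  0.072     ] [ 0.53218268 -0.30506355  0.072     ] [ 0.53398593 -0.17751144  0.072     ]
[0.60062267 0.23238587 0.10446951]
[ 0.53254834 -0.24122184  0.07211371]
[ 0.5131751  -0.26015161  0.05562734]
[ 0.53879496 -0.23870128  0.072     ]
t 0.1 tcp [0.1938 0.5935 0.2304] F [-0.33  0.66 -0.62] gap 1.007
[[-0.001  0.311  0.951]
 [-0.002  0.951 -0.311]
 [-1.    -0.002 -0.   ]]
(0.43, 0.162, 0.2) -> [ 0.0309 -0.3368  0.3586]
(0.43, 0.162, 0.045) -> [ 0.1859 -0.3364  0.3586]
-18.09417680525725
71.9058631857561
```

play_rows --pt "0.0 -0.028 0.03 -2" --pt "0.005 -0.056 0.06 -4" --pt "0.01 -0.084 0.09 -6" --pt "0.015 -0.112 0.12 -8" --pt "0.02 -0.14 0.149 -10" --pt "0.025 -0.168 0.179 -12" --pt "0.03 -0.196 0.209 -14" --pt "0.03 -0.224 0.239 -16" --pt "0.03 -0.252 0.269 -18" --pt "0.03 -0.28 0.299 -20" --pt "0.03 -0.308 0.329 -21.25" --pt "0.03 -0.325 0.347 -21.25" --pt "0.03 -0.337 0.359 -21.25" --pt "0.03 -0.337 0.359 -21.25" --pt "0.03 -0.337 0.359 -21.25" --claw 0 --force 30

```text
t: 1.6
tcp_pos: [0.4299, 0.1616, 0.2007]
tool_rot: [-0.02, 0.708, 0.019, 0.706]
force: [-1.2, -0.7, 0.6]
finger_gap: -0.0
```

Run:
```python
from h import *
shift([(.43,.162,.045),(.455,.162,.045),(.523,.165,.045)])
```

```text
t 1.6 tcp [0.4299 0.1616 0.2007] F [-1.24 -0.72  0.6 ] gap -0.0
[[-0.002 -0.054  0.999]
 [-0.001  0.999  0.054]
 [-1.    -0.001 -0.002]]
(0.43, 0.162, 0.045) -> [0.1557 0.0006 0.0005]
(0.455, 0.162, 0.045) -> [ 0.1557 -0.0008  0.0254]
(0.523, 0.165, 0.045) -> [ 0.1555 -0.0015  0.0935]
```

play_rows --pt "0.03 0 0 0" --pt "0.06 0 0 0" --pt "0.09 0 0 0" --pt "0.12 0 0 0" --pt "0.145 0 0 0" --pt "0.155 0 0 0" --pt "0.155 0 0.01 0" --pt "0.155 0 0.02 0" --pt "0.155 0 0.025 0" --pt "0.155 0 0.03 0" --pt "0.155 0 0.035 0" --pt "0.155 0 0.04 0" --pt "0.155 0 0.045 0" --pt "0.155 0 0.05 0" --pt "0.155 0 0.05 0"

```text
t: 3.1
tcp_pos: [0.4803, 0.1641, 0.0456]
tool_rot: [-0.02, 0.707, 0.019, 0.706]
force: [-0.4, 0.4, -0.1]
finger_gap: -0.002
```

Run:
```python
from h import *
from station import snapshot
for n in("scene","top"):
    s=snapshot(n); cv2.imwrite(f"pics/{n}1.png",s["image"]); np.savez(f"{n}1.npz",**s)
a=cv2.imread('pics/top1.png')[170:310,180:380];b=cv2.imread('pics/scene1.png')[170:310,270:470]
cv2.imwrite('pics/d1.png',cv2.resize(np.vstack([a,b]),None,fx=2.1,fy=2.1,interpolation=3))
shift([(.523,.165,.045)])
```

```text
t 3.2 tcp [0.4803 0.1641 0.0456] F [-0.79 -0.71  0.52] gap 0.001
[[-0.001 -0.054  0.999]
 [-0.001  0.999  0.054]
 [-1.    -0.001 -0.001]]
(0.523, 0.165, 0.045) -> [ 0.0005 -0.0014  0.0427]
```

View pics/d1.png

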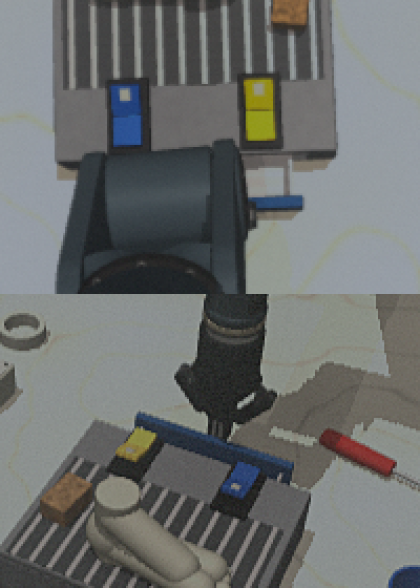

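The drawer is in contact and sliding: its blue edge has moved towards the box, and nothing else is near the gripper. I'll keep pushing slowly.

play_rows --pt "0 0 0.004 0" --pt "0 0 0.008 0" --pt "0 0 0.012 0" --pt "0 0 0.016 0" --pt "0 0 0.02 0" --pt "0 0 0.024 0" --pt "0 0 0.028 0" --pt "0 0 0.031 0" --pt "0 0 0.034 0" --pt "0 0 0.036 0" --pt "0 0 0.038 0" --pt "0 0 0.038 0"

```text
t: 4.4
tcp_pos: [0.5188, 0.1662, 0.0455]
tool_rot: [-0.019, 0.707, 0.019, 0.707]
force: [-2.3, -1.0, -0.6]
finger_gap: -0.001
```

Run:
```python
from h import *
from station import snapshot
for n in("scene","top"):
    s=snapshot(n); cv2.imwrite(f"pics/{n}2.png",s["image"]); np.savez(f"{n}2.npz",**s)
a=cv2.imread('pics/top2.png')[170:310,180:380];b=cv2.imread('pics/scene2.png')[170:310,270:470]
cv2.imwrite('pics/d2.png',cv2.resize(np.vstack([a,b]),None,fx=2.1,fy=2.1,interpolation=3))
shift([(.523,.165,.045)])
```

```text
t 4.5 tcp [0.5188 0.1662 0.0456] F [-1.41 -0.95 -0.69] gap -0.004
[[ 0.001 -0.054  0.999]
 [-0.001  0.999  0.054]
 [-1.    -0.001  0.001]]
(0.523, 0.165, 0.045) -> [ 0.0006 -0.0014  0.0041]
```

View pics/d2.png

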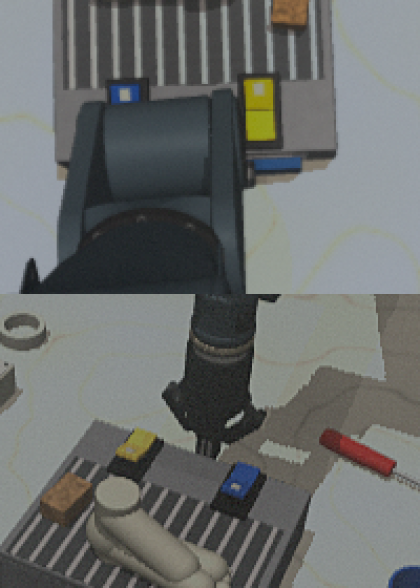

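A few millimetres are still open. I'll creep in and watch the force for the stop.

play_rows --pt "0 0 0.001 0" --pt "0 0 0.002 0" --pt "0 0 0.003 0" --pt "0 0 0.004 0" --pt "0 0 0.004 0"

```text
t: 5.0
tcp_pos: [0.5216, 0.1663, 0.0456]
tool_rot: [-0.02, 0.708, 0.019, 0.706]
force: [-5.4, -0.3, 2.2]
finger_gap: 0.003
```

play_rows --pt "0 0 0.001 0" --pt "0 0 0.002 0" --pt "0 0 0.003 0" --pt "0 0 0.003 0"

```text
t: 5.4
tcp_pos: [0.5216, 0.1663, 0.0456]
tool_rot: [-0.02, 0.71, 0.018, 0.704]
force: [-8.2, -0.6, 5.4]
finger_gap: 0.001
```

play_rows --pt "0 0 0.002 0" --pt "0 0 0.004 0" --pt "0 0 0.005 0" --pt "0 0 0.005 0"

```text
t: 5.8
tcp_pos: [0.5216, 0.1663, 0.0457]
tool_rot: [-0.02, 0.713, 0.018, 0.7]
force: [-11.9, -1.1, 8.6]
finger_gap: 0.004
```

play_rows --pt "0 0 -0.02 0" --pt "0 0 -0.05 0" --pt "-0.04 0 -0.06 0" --pt "-0.08 0 -0.06 0" --pt "-0.12 0 -0.06 0" --pt "-0.14 0 -0.06 0" --pt "-0.14 0 -0.06 0"

```text
t: 6.5
tcp_pos: [0.4693, 0.1641, 0.1909]
tool_rot: [-0.02, 0.708, 0.019, 0.705]
force: [0.6, 0.5, -0.0]
finger_gap: 0.002
```

Run:
```python
from h import *
from station import snapshot
for n in("scene","top"):
    s=snapshot(n); cv2.imwrite(f"pics/{n}3.png",s["image"]); np.savez(f"{n}3.npz",**s)
a=cv2.imread('pics/top3.png')[170:310,180:380];b=cv2.imread('pics/scene3.png')[170:310,270:470]
cv2.imwrite('pics/d3.png',cv2.resize(np.vstack([a,b]),None,fx=2.1,fy=2.1,interpolation=3))
shift([(.601,.233,.185),(.6015,.233,.115)])
```

```text
t 6.6 tcp [0.466  0.1636 0.1875] F [-0.52  0.53 -0.41] gap -0.001
[[-0.014 -0.054  0.998]
 [-0.003  0.999  0.054]
 [-1.    -0.002 -0.014]]
(0.601, 0.233, 0.185) -> [0.0005 0.0619 0.1386]
(0.6015, 0.233, 0.115) -> [0.0705 0.062  0.14  ]
```

View pics/d3.png

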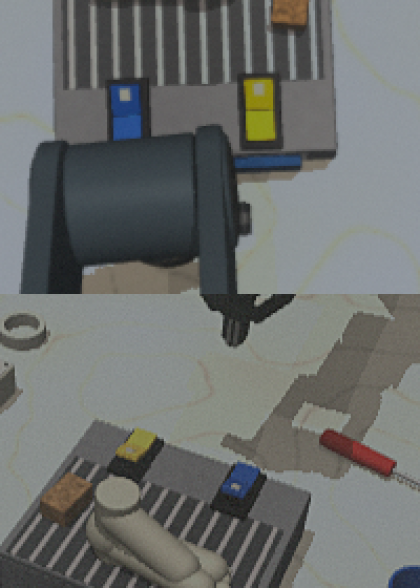

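The drawer front looks flush in both views, and the blue strip visible at the front is only the 12 mm panel. Next I'll move over the far end of the blue rocker.

play_rows --pt "0 0.015 0.03 0" --pt "0 0.03 0.065 0" --pt "0 0.045 0.1 0" --pt "0 0.055 0.125 0" --pt "0 0.062 0.142 0" --pt "0.02 0.062 0.142 0" --pt "0.04 0.062 0.142 0" --pt "0.055 0.062 0.142 0" --pt "0.062 0.062 0.142 0" --pt "0.062 0.062 0.142 0"

```text
t: 7.6
tcp_pos: [0.6027, 0.2328, 0.1214]
tool_rot: [-0.02, 0.713, 0.018, 0.701]
force: [0.1, -0.2, 0.1]
finger_gap: 0.0
```

Run:
```python
from h import *
from station import snapshot
for n in("scene","top"):
    s=snapshot(n); cv2.imwrite(f"pics/{n}4.png",s["image"]); np.savez(f"{n}4.npz",**s)
a=cv2.imread('pics/top4.png')[170:310,180:380];b=cv2.imread('pics/scene4.png')[200:290,320:440]
cv2.imwrite('pics/d4.png',cv2.resize(b,None,fx=5,fy=5,interpolation=3))
shift([(.605,.233,.105),(.605,.233,.095)])
```

```text
t 7.7 tcp [0.604  0.2331 0.1236] F [ 0.22 -0.08 -0.18] gap 0.002
[[-0.013 -0.054  0.998]
 [-0.003  0.999  0.054]
 [-1.    -0.002 -0.013]]
(0.605, 0.233, 0.105) -> [ 0.0186 -0.0002  0.0012]
(0.605, 0.233, 0.095) -> [ 0.0286 -0.0001  0.0014]
```

View pics/d4.png

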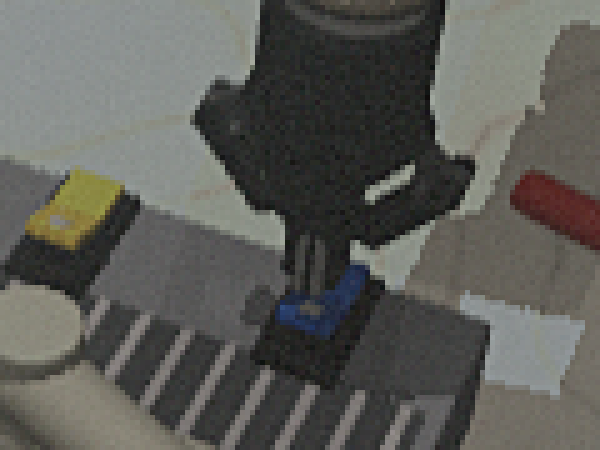

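The fingertips are just above the far half of the blue rocker, where the white mark is. Pressing down.

play_rows --pt "0.008 0 0.001 0" --pt "0.014 0 0.001 0" --pt "0.018 0 0.001 0" --pt "0.02 0 0.001 0" --pt "0.022 0 0.001 0" --pt "0.024 0 0.001 0" --pt "0.026 0 0.001 0" --pt "0.028 0 0.001 0" --pt "0.03 0 0.001 0" --pt "0.031 0 0.001 0" --pt "0.032 0 0.001 0" --pt "0.033 0 0.001 0" --pt "0.033 0 0.001 0"

```text
t: 9.0
tcp_pos: [0.6053, 0.2333, 0.0946]
tool_rot: [-0.02, 0.711, 0.019, 0.703]
force: [-1.9, -1.6, 22.8]
finger_gap: -0.001
```

The force rose to 23 N at z = 0.0946, which matches the 0.095 expected at the stop. Lifting off and checking.

play_rows --pt "-0.02 0 0 0" --pt "-0.05 0 0 0" --pt "-0.08 -0.02 -0.01 0" --pt "-0.1 -0.06 -0.03 0" --pt "-0.1 -0.11 -0.05 0" --pt "-0.1 -0.16 -0.07 0" --pt "-0.1 -0.21 -0.07 0" --pt "-0.1 -0.26 -0.07 0" --pt "-0.1 -0.31 -0.07 0" --pt "-0.1 -0.36 -0.07 0" --pt "-0.1 -0.41 -0.07 0" --pt "-0.1 -0.45 -0.07 0" --pt "-0.1 -0.475 -0.07 0" --pt "-0.1 -0.475 -0.07 0" --pt "-0.1 -0.475 -0.07 0"

```text
t: 10.5
tcp_pos: [0.5602, -0.2431, 0.1942]
tool_rot: [-0.018, 0.712, 0.02, 0.701]
force: [-0.2, 0.8, -0.4]
finger_gap: 0.003
```

```bash
python3 - <<'E'
from h import *
from station import snapshot
for n in("scene","top"):
    s=snapshot(n); cv2.imwrite(f"pics/{n}5.png",s["image"]); np.savez(f"{n}5.npz",**s)
a=cv2.imread('pics/top5.png')[190:290,200:345];b=cv2.imread('pics/scene5.png')[170:290,190:440]
cv2.imwrite('pics/d5.png',cv2.resize(a,None,fx=4,fy=4,interpolation=3))
cv2.imwrite('pics/e5.png',cv2.resize(b,None,fx=3.2,fy=3.2,interpolation=3))
shift([(.535,-.241,.12),(.535,-.241,.072)])
E
python3 m.py 5|grep -v corn
```

```text
t 10.6 tcp [ 0.5611 -0.2422  0.195 ] F [-0.29  0.48 -0.3 ] gap 0.003
[[-0.014 -0.056  0.998]
 [ 0.001  0.998  0.056]
 [-1.     0.002 -0.014]]
(0.535, -0.241, 0.12) -> [ 0.0754  0.0025 -0.0249]
(0.535, -0.241, 0.072) -> [ 0.1234  0.0024 -0.0242]
top drawer none
top fan px [240. 223.] [28. 14.] ray [0.585  0.2323 0.095 ] dep [0.5847 0.232  0.0968]
top lamp px [303.  221.5] [29. 14.] ray [0.5895 0.1032 0.095 ] dep [0.5901 0.1033 0.0916]
top green px [468.1 251.3] [12.0748 12.9692] ray [ 0.5353 -0.2449  0.06  ] dep [ 0.5338 -0.2408  0.0745]
top red px [437.5 251. ] [12. 13.] ray [ 0.5352 -0.1802  0.06  ] dep [ 0.5341 -0.1777  0.0711]
scene drawer px [383.9311 258.9635] [11.9051 22.5626] ray [0.5498 0.2213 0.06  ] dep [0.5856 0.2323 0.0971]
scene fan px [383.9311 258.9635] [11.9051 22.5626] ray [0.5836 0.2317 0.095 ] dep [0.5856 0.2323 0.0971]
scene lamp px [334.5 242. ] [10.6066 19.0919] ray [0.5903 0.1022 0.095 ] dep [0.5943 0.1041 0.0992]
scene green px [235.75 195.25] [5.6569 7.7782] ray [ 0.5251 -0.2532  0.06  ] dep [ 0.5381 -0.2417  0.073 ]
scene red px [254.5 203.5] [7. 9.] ray [ 0.5294 -0.1843  0.06  ] dep [ 0.541  -0.175   0.0718]
```

View pics/d5.png

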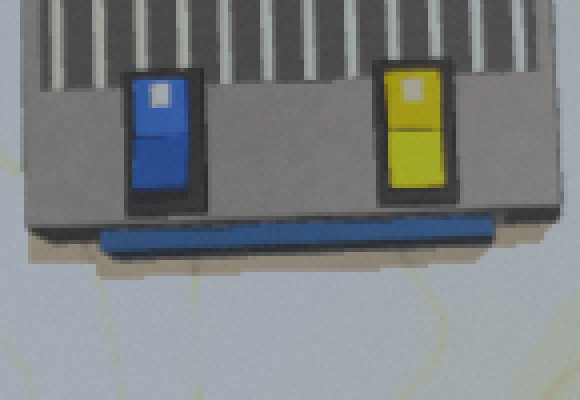

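View pics/e5.png

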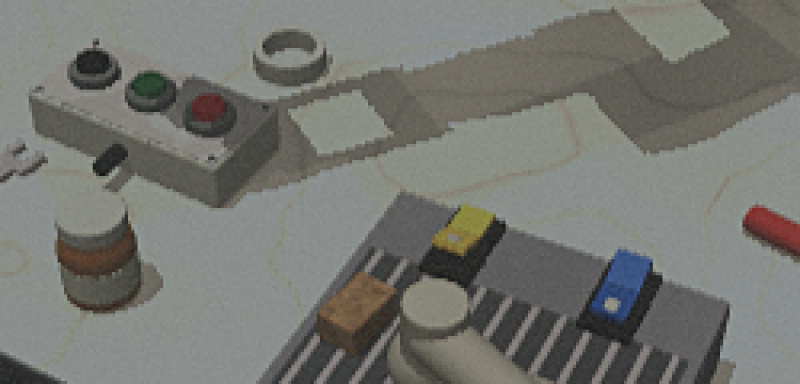

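The blue rocker's far end is now down and its near end up, the yellow rocker is unchanged, and the drawer is shut. Green is clear at (468,251), so I'll press it next.

play_rows --pt "0.02 0.001 -0.012 0" --pt "0.05 0.002 -0.025 0" --pt "0.08 0.002 -0.025 0" --pt "0.1 0.002 -0.025 0" --pt "0.11 0.002 -0.025 0" --pt "0.115 0.002 -0.025 0" --pt "0.118 0.002 -0.025 0" --pt "0.121 0.002 -0.025 0" --pt "0.123 0.002 -0.025 0" --pt "0.125 0.002 -0.025 0" --pt "0.127 0.002 -0.025 0" --pt "0.127 0.002 -0.025 0"

```text
t: 11.8
tcp_pos: [0.5347, -0.2417, 0.0688]
tool_rot: [-0.019, 0.711, 0.02, 0.702]
force: [-0.5, 0.3, 3.0]
finger_gap: 0.0
```

play_rows --pt "0.001 0 0 0" --pt "0.002 0 0 0" --pt "0.003 0 0 0" --pt "0.004 0 0 0" --pt "0.005 0 0 0" --pt "0.006 0 0 0" --pt "0.007 0 0 0" --pt "0.008 0 0 0" --pt "0.008 0 0 0"

```text
t: 12.7
tcp_pos: [0.5349, -0.2418, 0.0656]
tool_rot: [-0.02, 0.711, 0.02, 0.703]
force: [-6.9, 4.5, 33.1]
finger_gap: 0.0
```

The button bottomed out at z = 0.0656 with the force well above 5 N. Releasing and moving clear.

play_rows --pt "-0.01 0 0 0" --pt "-0.03 0 0 0" --pt "-0.06 0 0 0" --pt "-0.1 0 0 0" --pt "-0.13 0.03 -0.01 0" --pt "-0.14 0.07 -0.02 0" --pt "-0.14 0.11 -0.03 0" --pt "-0.14 0.15 -0.04 0" --pt "-0.14 0.19 -0.06 0" --pt "-0.14 0.21 -0.08 0" --pt "-0.14 0.21 -0.08 0" --pt "-0.14 0.21 -0.08 0"

```text
t: 13.9
tcp_pos: [0.4448, -0.0363, 0.2064]
tool_rot: [-0.021, 0.711, 0.02, 0.703]
force: [0.2, -0.7, 0.2]
finger_gap: 0.0
```

```bash
python3 - <<'E'
from h import *
from station import snapshot
for n in("scene","top"):
    s=snapshot(n); cv2.imwrite(f"pics/{n}6.png",s["image"]); np.savez(f"{n}6.npz",**s)
shift([])
a=load("top0.npz");b=load("top6.npz")
d=cv2.absdiff(a["image"],b["image"]).max(2); m=(cv2.medianBlur(d,5)>35).astype(np.uint8)
n,_,st,_=cv2.connectedComponentsWithStats(m); print([x.tolist() for x in st[1:] if x[4]>15])
for p in((468,251),(437,251),(499,253)): print([dep(a,*p)[2].round(4),np.median([dep(b,p[0]+i,p[1]+j)[2] for i in(-2,0,2) for j in(-2,0,2)]).round(4)])
# drawer outer top edge vs expected shut
hsv=cv2.cvtColor(b["image"],cv2.COLOR_BGR2HSV);mm=cv2.inRange(hsv[242:258,215:335],np.array((95,90,30)),np.array((125,255,255)))
cn=max(cv2.findContours(mm,0,1)[0],key=cv2.contourArea)+np.array([215,242]);r=cv2.minAreaRect(cn);print(r,ray(b,*r[0],.06))
E
python3 m.py 6|grep -v corn
```

```text
t 14.0 tcp [ 0.4461 -0.0374  0.2065] F [-0.13 -0.48  0.58] gap -0.004
[[-0.01  -0.055  0.998]
 [-0.002  0.998  0.055]
 [-1.    -0.001 -0.01 ]]
[[236, 209, 11, 14, 105], [153, 238, 305, 242, 30889], [225, 244, 98, 14, 794], [225, 258, 100, 27, 1293], [0, 416, 98, 64, 3923], [313, 469, 13, 11, 87]]
[np.float64(0.0728), np.float64(0.0718)]
[np.float64(0.0711), np.float64(0.0729)]
[np.float64(0.0726), np.float64(0.0724)]
((273.51556396484375, 247.8743438720703), (5.620123386383057, 97.20732116699219), 87.61405944824219) [0.53821527 0.16557622 0.06      ]
top drawer none
top fan px [240. 223.] [28. 14.] ray [0.585  0.2323 0.095 ] dep [0.5851 0.2324 0.0943]
top lamp px [303.  221.5] [29. 14.] ray [0.5895 0.1032 0.095 ] dep [0.5904 0.1034 0.0893]
top green px [468.5 251.5] [13. 13.] ray [ 0.5349 -0.2457  0.06  ] dep [ 0.5339 -0.243   0.0697]
top red px [437.5 251. ] [12. 13.] ray [ 0.5352 -0.1802  0.06  ] dep [ 0.534  -0.1776  0.0714]
scene drawer px [383.5274 258.7397] [12.1658 22.0971] ray [0.5496 0.2201 0.06  ] dep [0.585  0.231  0.0967]
scene fan px [383.9041 259.1257] [12.0091 22.8745] ray [0.5841 0.2318 0.095 ] dep [0.5851 0.2321 0.096 ]
scene lamp px [334.25 241.75] [ 9.8995 19.0919] ray [0.5898 0.1012 0.095 ] dep [0.593  0.1027 0.0983]
scene green px [236.5 196. ] [6. 9.] ray [ 0.5269 -0.2492  0.06  ] dep [ 0.5404 -0.2373  0.0736]
scene red px [254.5 203.5] [7. 9.] ray [ 0.5294 -0.1843  0.06  ] dep [ 0.5402 -0.1757  0.0709]
```

View pics/top6.png

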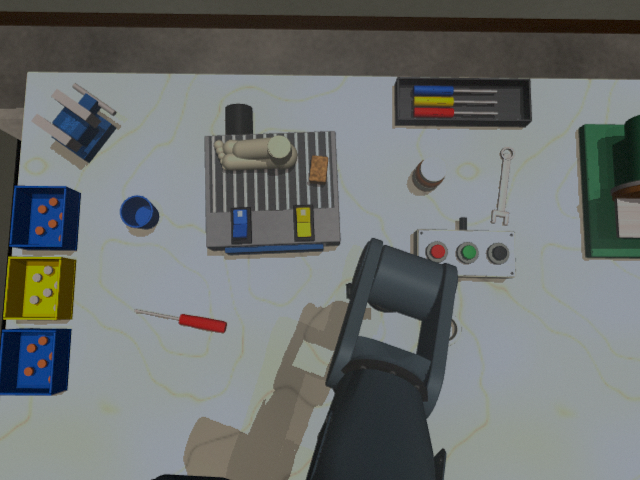

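View pics/scene6.png

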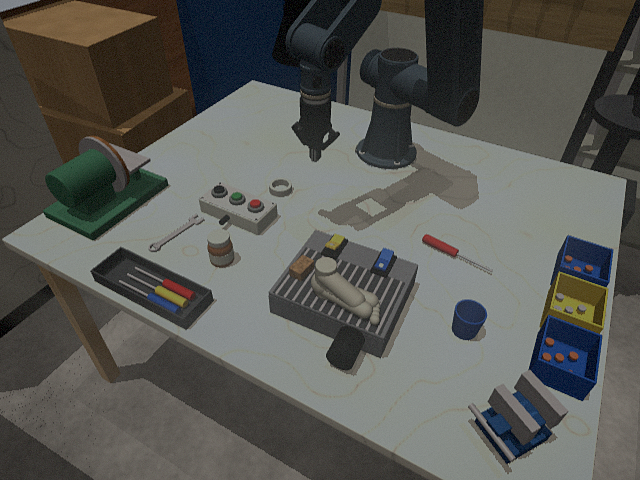

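Both pictures show the drawer shut (face at x = 0.532, predicted 0.532), the blue rocker on, the yellow rocker off, all the buttons out, and nothing loose moved. The arm is clear, so I'll hand it in.

```bash
python3 -c "
from station import manip
print(manip.sign_off())"
```

```text
the job is handed in; nothing more can be done
None
```

With closed fingers and in the order asked, I pushed the blue drawer shut, pressed the far end of the blue rocker down, and pressed and released the green button. The job is handed in; the clock read 14 s just before, and no verdict was reported.

| Step | Contact reading | Last check |
|---|---|---|
| Drawer | Stopped moving while the push rose to about 12 N | Front face at x ≈ 0.532 m, where shut was predicted to within about 1 mm |
| Blue rocker | Stopped at z = 0.0946 m with 23 N (0.095 m expected when fully on) | Far half down in both views |
| Green button | Bottomed at z = 0.0656 m with 33 N | Top back at about 0.072 m, as at the start |

- **Left alone:** the yellow rocker and the red and black buttons show no change. Comparing the top view before and after shows changes only at the drawer, the blue rocker and the arm with its shadow.
- **Tape roll:** the arm mostly hides it in the last top view. The other camera shows it at its starting place.
- **Disagreement:** the two cameras placed the green button about 5 mm apart in x. I aimed near the top view's position, and the press went in cleanly.

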